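Nudge the socket cover plate onto its locating pins

ROBOT

A 6-joint arm with a two-finger parallel gripper is mounted at the origin on the work surface. World frame = base frame: x ahead of the robot, y to its left, z up, the work surface at z = 0. Lengths are in m, angles in degrees, forces in N, time in s.
With the tool pointing down it reaches from about 0.325 to 0.85 m from the base axis. Payload 15.5 kg.
Tool frame: the origin (TCP) lies at the very end of the fingers, on their centre line; the grasp point (between the pads) lies arm.grip_depth behind it (arm.grip_depth is the distance from the TCP to the grasp point, in m); z points along the fingers, y is the direction in which the jaws open and shut (so a half turn about z gives the same grasp; the last joint's range is limited). The gripper opens to 91 mm and grips with 3 to 60 N. Pads are 32 mm wide; open, the fingers measure 118 mm over their backs; the gripper's body (76 mm by 178 mm) begins 60 mm behind the grasp point.
Start: joints at [59.616, 28.281, 77.091, -0, 74.628, -5.472], TCP at [0.263, 0.567, 0.214] pointing down, gripper open.
Joint ranges: [-166.48, 166.48], [-47.26, 123.95], [12.59, 153.08], [-70.14, 250.14], [6.76, 159.57], [-176.63, 176.63]. Speed limits (degrees/s): [108.29, 108.29, 147.25, 172.46, 172.46, 172.46].

INTERFACE

Orientations are given as a 3x3 rotation matrix whose columns are the frame's x, y, z axes.
In Python, from rig import arm gives the robot as it stands. Calls block until the motion is done:
- arm.move_to(position, orientation): joint-space move of the TCP to a pose.
- arm.move_l(position, orientation=None, feed=0.15): straight line of the TCP; orientation=None keeps the orientation; feed is the mean speed in m/s.
- arm.move_joints(angles): joint-space move.
- arm.grip(opening): finger opening in m; the grip force is fixed at half the most; returns when the fingers have stopped.
- arm.sleep(seconds).
- arm.solve_ik(position, orientation): joint angles nearest the present ones, or None.
- arm.snapshot(name): name is "scene" or "top" or "wrist"; returns the picture (480x640x3 uint8, red, green, blue); there is no depth.
- arm.get_calibration(name): a dict with "intrinsics" (3x3 intrinsics, pixels), "k1" (the pictures are not rectified: a ray, as slopes to the right and down, at radius r is drawn at 1 + k1 r^2 times it, then the intrinsics apply), "cam_to_world" (4x4, takes a point from camera to world coordinates). Camera axes: x right, y down, z forward; pixel columns grow to the right and rows downward; lengths in m; the calibration is good to about 2 mm. A picture is of the moment at which its call begins: read the wrist's pose just before it. get_calibration takes no time and is no camera call; for the wrist camera it gives the pose at the moment of the call.
A pose or a line that the arm cannot do raises arm.Unreachable and nothing moves.
- arm.sign_off(): hands the job in, once; it reports no verdict.
Readings, each from a call of its own:
- arm.current_t(): time.
- arm.current_joint_positions(): joint angles.
- arm.current_dq(): joint speeds.
- arm.current_tau(): joint torques, N m.
- arm.current_ee_pos(): TCP position.
- arm.current_tool_rot(): TCP orientation.
- arm.current_force(): force on the tool from outside, world axes, zero at the start.
- arm.current_torque(): the same for the moment, N m.
- arm.current_width(): finger opening in m.
Only numpy, scipy, OpenCV 4.12 (cv2) and the standard library are available. Lean on these libraries where they do the work, as an engineer would, in place of code of your own. Each camera call takes 0.05 s, during which the arm holds its last target.

TASK

The white socket-strip cover plate with the orange and blue sockets lies askew on the grey assembly fixture, propped up on the fixture's two brass pins. With the fingertips gently nudge it sideways, back against the blue ledge and along it, until both its holes drop over the two pins and it lies flat on the fixture. Do not pinch, lift or carry the plate, leave the other things on the desk where they are, and finish with the hand clear.

Things in the scene. Friction and masses are not known exactly. Their poses are not given: they have to be found in the camera images.
- fixture: Grey fixture fixed to the desk; place and yaw vary. Origin on the desk surface, z up. Flat deck spans its x -80 to +45 mm, y -155 to +155 mm, top 20 mm above the desk. A blue ledge runs along its +x side (away from the robot), two brass pins stand on the deck. With the plate home, the plate's origin is at x = 0, y = 0, 20 mm above the desk, axes parallel to the fixture's.
- ledge (a point): Middle of the top edge of the blue ledge's inner face, at fixture x = +45.5 mm. The ledge is 14 mm thick, as long as the fixture, 36 mm above the desk (16 mm above the deck). A plate touching it squarely is within 1 mm of the right x; pushed on along it to home, the holes fall over the pins by themselves and the pins stop it.
- plate: Loose white plastic cover plate, 90 mm (its x) by 200 mm (its y) by 8 mm, about 0.2 kg. Origin at the centre of its underside. It starts with its near long edge (-x) on the deck and its far part propped on the pin tops, tilted 6 degrees. It is 20 to 48 mm short of home towards the fixture's -y, 8 to 15 mm towards -x, turned up to 0.06 rad. It slides with about 1 to 3 N.
- plate_top (a point): Centre of the plate's upper face (the middle, blue socket), 8 mm over its underside. The three coloured sockets are flat, only for looks; the outer two are orange, 62 mm to either side along the plate's y.
- pin_right (a point): Foot of the brass pin at fixture x = +27, y = -42 mm, on its axis, at deck level. Pin 10 mm thick, 7 mm tall, upper half tapering to 6 mm; hidden under the plate at the start.
- pin_left (a point): Foot of the brass pin at fixture x = +27, y = +42 mm, otherwise like pin_right.
- hole_right (a point): Centre of the plate's -y hole at its underside (plate x = +27, y = -42 mm): round, straight through, 14 mm across. Belongs over pin_right.
- hole_left (a point): Centre of the plate's +y hole at its underside (plate x = +27, y = +42 mm), 14 mm across. Belongs over pin_left.
- repeater: Loose white wireless repeater lying on the desk beyond the ledge, body 75 by 105 by 28 mm with four rod antennas reaching 145 mm to its +x. Origin under the centre of its body. Leave alone.
- plug: Loose white plug adapter, 48 mm square, 32 mm tall, with three 14 mm brass prongs pointing up, on the desk off the fixture's +y end. Origin under its centre. Leave alone.
- screwjar: Loose little glass jar with a blue lid, 48 mm across, 55 mm tall, on the desk beyond the ledge. Origin under its centre. Leave alone.
- driver: Loose orange-handled screwdriver, 170 mm long, lying on the desk off the fixture's -y end. Leave alone.
There are look-alikes about, which are no part of the job. Of the things like the plate, leave any that is purple or red; of the rest the larger one is meant.

How it is judged (in metres and radians):
On the way:
1. both holes have dropped over their pins and the plate lies flat on the deck (horizontal distance between hole_right and pin_right below 0.003 m and horizontal distance between hole_left and pin_left below 0.003 m and z of each of hole_right, hole_left, plate in the frame of fixture below 0.0218 m and angle between plate's own z axis and vertical below 0.025 rad), for 0.2 s.
At the end, for the whole second after the job is handed in: Both plate holes are over their pins (each within 3 mm sideways), the plate lies flat on the deck (underside within 1.8 mm of it, tilt under 0.025 rad) and at rest, and the repeater, plug adapter, screw jar and screwdriver are within 20 mm of where they were (all of step 1 and linear speed of plate below 0.01 m/s and distance of each of repeater, plug, screwjar, driver from where it was at the start of the episode below 0.02 m); the robot touches nothing.
It fails at once if the plate is lifted or carried (its origin more than 16 mm above the deck, or tipped beyond 0.3 rad) (z of plate in the frame of fixture above 0.036 m or angle between plate's own z axis and vertical above 0.3 rad).
It fails at once if the fingers press or pinch the plate with more than 40 N (contact force between the fingers and plate above 40 N).
It fails at once if the repeater, plug adapter, screw jar or screwdriver is moved more than 20 mm (distance of any of repeater, plug, screwjar, driver from where it was at the start of the episode above 0.02 m).
It also fails if it takes over 38 s, if anything falls off the work surface, if the arm or the gripper's body presses on something with over 40 N, if the wrist force passes 120 N, or if a joint passes its speed limit or range.

## Working session

There is one attempt and no reset: what is moved stays moved. The work goes in short steps, each a Python script; the robot and the scene stay as the last script left them, time stands still between calls to the robot, and variables do not carry over. Pictures are saved under pics/ and viewed, and the job is handed in when it is done.

```bash
ls; mkdir -p pics; python3 - <<'E'
from rig import arm
import cv2,numpy as np
for n in("scene","top"):
    im=arm.snapshot(n); cv2.imwrite(f"pics/{n}0.png",im[:,:,::-1])
    c=arm.get_calibration(n); print(n,np.round(c["intrinsics"],1).tolist(),c["k1"],np.round(c["cam_to_world"],3).tolist())
print(arm.current_t(),arm.grip_depth,arm.current_width())
E
```

```text
pics
scene [[478.2, 0.0, 312.9], [0.0, 478.2, 242.8], [0.0, 0.0, 1.0]] -0.09273843986246728 [[-0.034, 0.752, -0.658, 1.337], [0.999, 0.018, -0.031, 0.026], [-0.011, -0.659, -0.752, 0.906], [0.0, 0.0, 0.0, 1.0]]
top [[601.3, 0.0, 326.0], [0.0, 601.3, 242.9], [0.0, 0.0, 1.0]] -0.18978589897838566 [[0.02, -0.992, 0.123, 0.417], [-1.0, -0.02, 0.002, 0.012], [0.0, -0.123, -0.992, 1.315], [0.0, 0.0, 0.0, 1.0]]
0.1 0.0188 0.09172092620698433
```

View pics/scene0.png

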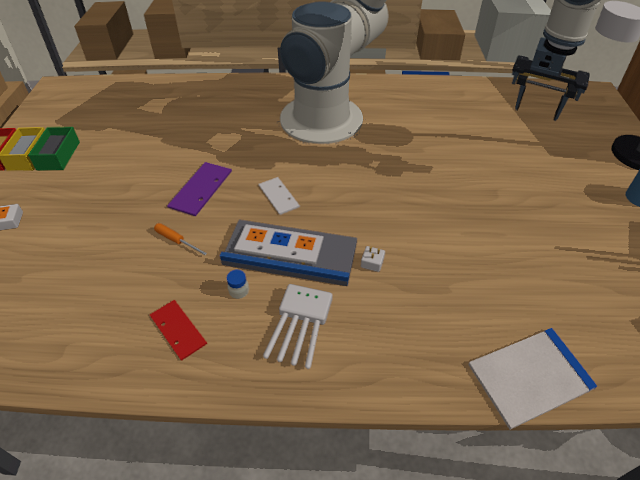

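View pics/top0.png

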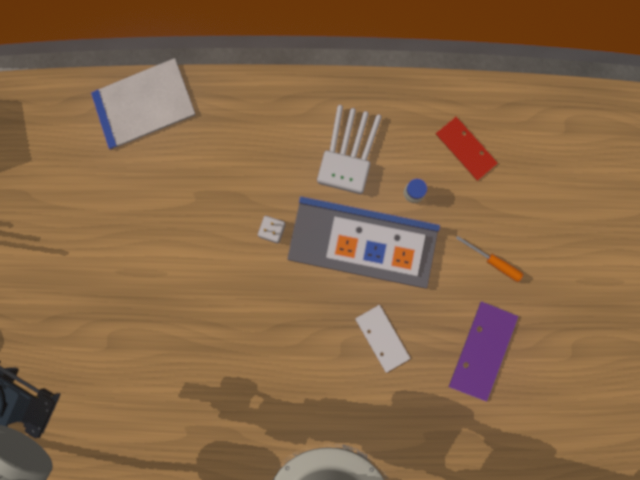

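Scene view: the plate with orange/blue/orange sockets lies on the grey fixture at (280,243). In the top view it is at (375,250), and the blue ledge runs from (300,200) to (438,228).

Plate candidates in the top view are:
- white with sockets on the fixture (375,250)
- small white (382,338)
- purple (484,350)
- red (466,148)

The white one on the fixture is the one meant: it is the larger non-purple, non-red plate and it carries the sockets. I'll crop to confirm and measure it.

```bash
cat > h.py <<'E'
import cv2,numpy as np
from rig import arm
def ray(c,uv):
    K=c["intrinsics"];k=c["k1"];K=np.array(K);T=np.array(c["cam_to_world"])
    p=cv2.undistortPoints(np.array(uv,float).reshape(-1,1,2),K,np.array([k,0,0,0.])).reshape(-1,2)
    d=np.c_[p,np.ones(len(p))]@T[:3,:3].T
    return T[:3,3],d
def onz(c,uv,z):
    o,d=ray(c,uv); z=np.broadcast_to(z,(len(d),)); return o+d*((z-o[2])/d[:,2])[:,None]
def proj(c,P):
    T=np.linalg.inv(np.array(c["cam_to_world"]));q=np.array(P).reshape(-1,3)@T[:3,:3].T+T[:3,3]
    x=q[:,:2]/q[:,2:];r=(x**2).sum(1,keepdims=True);x=x*(1+c["k1"]*r);K=np.array(c["intrinsics"])
    return x*[K[0,0],K[1,1]]+[K[0,2],K[1,2]]
def masks(im):
    h=cv2.cvtColor(im,cv2.COLOR_RGB2HSV)
    return dict(blue=cv2.inRange(h,(100,120,40),(130,255,255)),orange=cv2.inRange(h,(5,180,150),(20,255,255)),white=cv2.inRange(h,(0,0,150),(179,60,255)))
E
python3 - <<'E'
from h import *
for n,b in(("top",(280,180,460,300)),("scene",(200,200,400,300))):
    im=cv2.imread(f"pics/{n}0.png")[:,:,::-1].copy();c=arm.get_calibration(n)
    x0,y0,x1,y1=b
    cv2.imwrite(f"pics/{n}crop.png",cv2.resize(im[y0:y1,x0:x1,::-1],None,fx=4,fy=4,interpolation=cv2.INTER_CUBIC))
    m=masks(im)
    for k in m:
        cs,_=cv2.findContours(m[k][y0:y1,x0:x1],0,2)
        for q in cs:
            a=cv2.contourArea(q)
            if a<60: continue
            bx=cv2.boxPoints(cv2.minAreaRect(q))+[x0,y0]
            z={'blue':.036 if a>400 else .034,'orange':.033,'white':.033}[k]
            print(n,k,a,bx.round(1).tolist(),"\n   ctr",onz(c,[bx.mean(0)],z).round(4)[0], onz(c,bx,z)[:,:2].round(4).tolist())
E
```

```text
top blue 271.0 [[364.1, 258.6], [367.5, 241.5], [384.4, 244.9], [381.0, 262.0]] 
   ctr [ 0.5581 -0.0888  0.034 ] [[0.5429, -0.0671], [0.58, -0.074], [0.5734, -0.1105], [0.5363, -0.1035]]
top blue 318.0 [[300.7, 201.5], [301.4, 198.1], [437.4, 225.9], [436.7, 229.3]] 
   ctr [ 0.6408 -0.0767  0.034 ] [[0.6646, 0.0718], [0.6722, 0.0705], [0.6172, -0.2258], [0.6097, -0.2243]]
top blue 221.0 [[404.5, 188.5], [416.5, 176.5], [428.5, 188.5], [416.5, 200.5]] 
   ctr [ 0.6989 -0.1801  0.034 ] [[0.6982, -0.1537], [0.7258, -0.1803], [0.6996, -0.2066], [0.6722, -0.1801]]
top orange 268.0 [[392.3, 264.3], [395.7, 247.3], [412.7, 250.7], [409.3, 267.7]] 
   ctr [ 0.547  -0.1499  0.033 ] [[0.532, -0.1281], [0.5687, -0.1351], [0.5621, -0.1718], [0.5254, -0.1646]]
top orange 265.5 [[336.0, 252.8], [339.4, 235.9], [356.2, 239.2], [352.8, 256.2]] 
   ctr [ 0.5695 -0.0281  0.033 ] [[0.5544, -0.0068], [0.5911, -0.0134], [0.5846, -0.0496], [0.5479, -0.0428]]
top white 3699.5 [[326.0, 257.0], [334.1, 216.4], [424.7, 234.5], [416.6, 275.1]] 
   ctr [ 0.5712 -0.0911  0.033 ] [[0.5449, 0.0145], [0.6334, -0.
[... 1259 characters left out ...]
.0], [284.0, 299.0]] 
   ctr [ 0.7185 -0.0165  0.033 ] [[0.6993, -0.0705], [0.6965, 0.0356], [0.7374, 0.036], [0.7401, -0.0675]]
scene white 117.5 [[361.9, 259.4], [365.7, 245.1], [384.6, 250.1], [380.7, 264.5]] 
   ctr [0.6084 0.135  0.033 ] [[0.6233, 0.1076], [0.5784, 0.1183], [0.5933, 0.1629], [0.6374, 0.1511]]
scene white 1965.0 [[234.8, 248.3], [239.0, 222.5], [322.3, 236.1], [318.1, 261.8]] 
   ctr [ 0.5741 -0.093   0.033 ] [[0.5963, -0.1973], [0.5105, -0.1988], [0.5515, 0.013], [0.633, 0.0049]]
scene white 214.0 [[271.0, 200.0], [298.0, 200.0], [298.0, 212.0], [271.0, 212.0]] 
   ctr [ 0.4485 -0.0877  0.033 ] [[0.4267, -0.1251], [0.4252, -0.0537], [0.4697, -0.0513], [0.4713, -0.1209]]
```

View pics/topcrop.png

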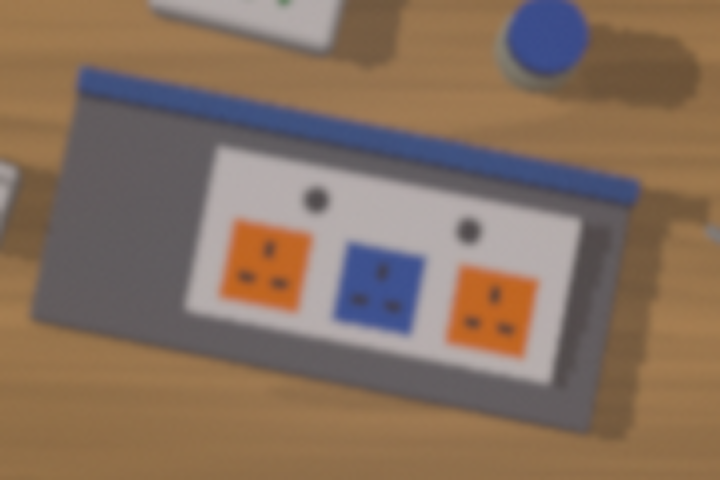

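View pics/scenecrop.png

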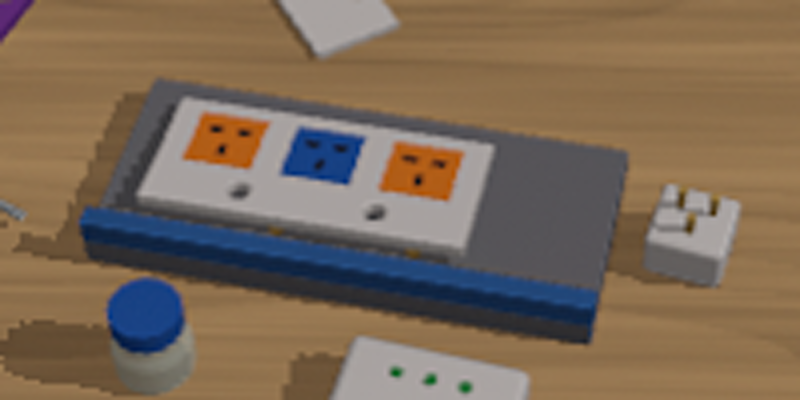

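The crop confirms it: the big white plate with orange/blue/orange sockets is propped askew on the fixture, its two holes towards the ledge. My estimates put the fixture at about (0.589,-0.067) with yaw about -10.5°, and the plate about 13 mm short in x and 27 mm short in y. Both are within the stated ranges. Next I'll go above the near edge and check with the wrist camera.

```bash
cat >> h.py <<'E'
yaw=np.radians(-10.5)
O=np.array([.5892,-.0671])
ex=np.array([np.cos(yaw),np.sin(yaw)]);ey=np.array([-np.sin(yaw),np.cos(yaw)])
def W(x,y,z): return np.r_[O+ex*x+ey*y,z]      # fixture -> world
def F(p): d=np.array(p)[...,:2]-O; return np.stack([d@ex,d@ey],-1)
def rot(v): # tool y along world 2d v, tool down
    y=np.r_[v,0];z=np.array([0,0,-1.]);return np.c_[np.cross(y,z),y,z]
E
python3 - <<'E'
from h import *
print(arm.current_tool_rot())
q0=np.array(arm.current_joint_positions())
for s in(1,-1):
    for n,v,p in(("A",ey,W(-.085,-.025,.2)),("B",ex,W(-.005,-.16,.12))):
        q=arm.solve_ik(p,rot(s*v));print(s,n,None if q is None else np.round(q,1))
arm.move_to(W(-.095,-.025,.20),rot(ey) if arm.solve_ik(W(-.085,-.025,.2),rot(ey)) is not None else rot(-ey))
c=arm.get_calibration("wrist");im=arm.snapshot("wrist");cv2.imwrite("pics/w1.png",im[:,:,::-1])
import pickle;pickle.dump(c,open("w1.pkl","wb"))
print(np.round(c["cam_to_world"],3),arm.current_t(),arm.current_ee_pos(),arm.current_force())
E
```

```text
[[-9.06959231e-01  4.21218104e-01 -5.12272292e-04]
 [ 4.21218410e-01  9.06958742e-01 -9.43797231e-04]
 [ 6.70653535e-05 -1.07176413e-03 -9.99999423e-01]]
1 A [-15.4  19.7  94.6  -0.   65.7 -94.9]
1 B [-27.6  32.1  87.   -0.   60.9 -17.1]
-1 A [-15.4  19.7  94.6  -0.   65.7  85.1]
-1 B [-27.6  32.1  87.   -0.   60.9 162.9]
[[ 0.183  0.944  0.274  0.414]
 [ 0.983 -0.175 -0.052 -0.059]
 [-0.001  0.279 -0.96   0.37 ]
 [ 0.     0.     0.     1.   ]] 2.5667 [ 0.49141557 -0.07383346  0.19999667] [-0.59708719  0.22940665 -1.36871462]
```

View pics/w1.png

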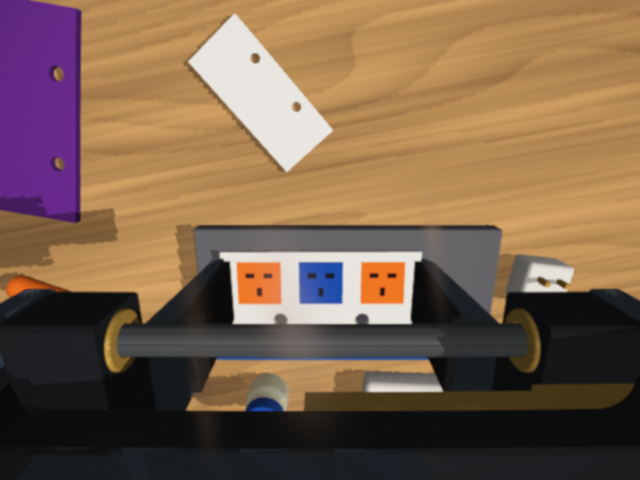

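The wrist view shows the fixture's near edge at row 228 from (197,228) to (500,228), and the plate's near edge at row 253 from (220) to (421). Now I'll convert these.

```bash
python3 - <<'E'
from h import *
import pickle
c=pickle.load(open("w1.pkl","rb"))
im=cv2.imread("pics/w1.png");cv2.imwrite("pics/w1c.png",cv2.resize(im[215:335,185:515],None,fx=2.4,fy=2.4,interpolation=cv2.INTER_CUBIC))
print("deck corners F",F(onz(c,[(197,228),(499,228)],.02))*1e3, "\nplate near top F",F(onz(c,[(220,253),(421,253)],.028))*1e3)
t=arm.get_calibration("top")
u=lambda x,y:(280+x/4-.4,180+y/4-.4)
print("top: deck near corners",F(onz(t,[u(33,318),u(590,430)],.02))*1e3)
print("ledge outer",F(onz(t,[u(82,67),u(638,183)],.036))*1e3,"inner",F(onz(t,[u(78,92),u(636,205)],.036))*1e3)
print("plate near",F(onz(t,[u(186,310),u(552,385)],.028))*1e3,"far",F(onz(t,[u(218,147),u(581,217)],.037))*1e3)
E
```

```text
deck corners F [[ -79.52871524 -148.32600767]
 [ -79.43493783  151.77060184]] 
plate near top F [[ -56.07775518 -125.09425406]
 [ -56.01630388   73.54914967]]
top: deck near corners [[ -78.33756227  152.45466309]
 [ -77.31032631 -155.18442322]]
ledge outer [[  59.28578775  153.79205602]
 [  58.01364216 -154.03531735]] inner [[  45.35960613  153.04331627]
 [  45.9359261  -155.09571054]]
plate near [[ -58.11673068   72.04975903]
 [ -58.23042769 -129.17431979]] far [[  30.88629005   72.78677628]
 [  33.2135987  -126.67677501]]
```

View pics/w1c.png

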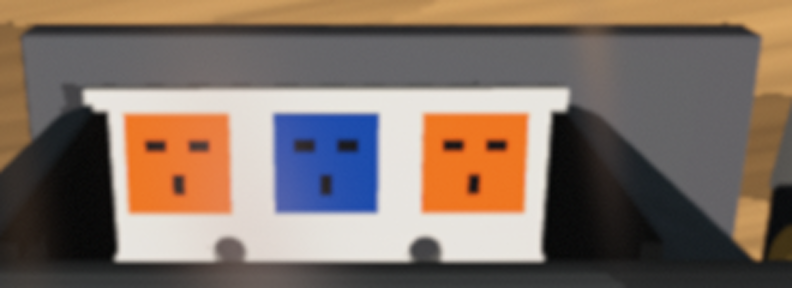

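Fixture dimensions agree within about 2 mm (corners ±152, near edge about -79, ledge inner face 45.5). The plate's near edge is at about -57 and its ends at -127 and +73, so it is about 12 mm short in x and 27 mm short in y. I'll push +x first, with both open fingertips.

```bash
cat >> h.py <<'E'
def push(start,d,n,step,z,lim,stop=None,feed=.03):
    f0=np.array(arm.current_force()); x=np.array(start,float); log=[]
    for i in range(n):
        x=x+np.array(d)*step; arm.move_l(W(*x,z),feed=feed)
        f=np.array(arm.current_force())-f0; fx=f[:2]@ex;fy=f[:2]@ey
        log.append((np.round(x*1e3,1).tolist(),round(fx,1),round(fy,1),round(f[2],1)))
        if np.hypot(fx,fy)>lim or abs(f[2])>lim: break
    print(*log,sep="\n");print("t",arm.current_t());return x
E
python3 - <<'E'
from h import *
R=rot(ey)
arm.move_to(W(-.083,-.027,.06),R)
arm.move_l(W(-.083,-.027,.023),feed=.08)
push((-.083,-.027),(1,0),16,.0015,.023,7)
for n in("top","scene"): cv2.imwrite(f"pics/{n}1.png",arm.snapshot(n)[:,:,::-1])
E
```

```text
([-81.5, -27.0], np.float64(1.5), np.float64(-0.6), np.float64(0.2))
([-80.0, -27.0], np.float64(1.1), np.float64(0.3), np.float64(-1.0))
([-78.5, -27.0], np.float64(0.5), np.float64(-0.4), np.float64(0.6))
([-77.0, -27.0], np.float64(1.2), np.float64(-0.7), np.float64(-0.0))
([-75.5, -27.0], np.float64(0.6), np.float64(-0.7), np.float64(-0.8))
([-74.0, -27.0], np.float64(1.3), np.float64(-1.0), np.float64(0.7))
([-72.5, -27.0], np.float64(0.3), np.float64(0.7), np.float64(-0.2))
([-71.0, -27.0], np.float64(1.4), np.float64(-0.4), np.float64(-0.7))
([-69.5, -27.0], np.float64(1.8), np.float64(-0.3), np.float64(-0.1))
([-68.0, -27.0], np.float64(1.2), np.float64(0.1), np.float64(0.3))
([-66.5, -27.0], np.float64(1.0), np.float64(-0.1), np.float64(-0.4))
([-65.0, -27.0], np.float64(0.2), np.float64(-0.3), np.float64(-0.3))
([-63.5, -27.0], np.float64(-0.3), np.float64(0.5), np.float64(-0.3))
([-62.0, -27.0], np.float64(0.1), np.float64(0.2), np.float64(0.0))
([-60.5, -27.0], np.float64(-1.5), np.float64(-0.7), np.float64(0.9))
([-59.0, -27.0], np.float64(-8.5), np.float64(-0.2), np.float64(5.4))
t 7.7917
```

```bash
python3 - <<'E'
import cv2,numpy as np
a=cv2.imread("pics/top1.png")[180:300,280:460];b=cv2.imread("pics/scene1.png")[205:295,205:385]
cv2.imwrite("pics/both1.png",np.vstack([cv2.resize(a,(540,360)),cv2.resize(b,(540,240))]))
cv2.imwrite("pics/s1.png",cv2.resize(b,None,fx=4,fy=4,interpolation=2))
E
```

```text
(no output)
```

View pics/s1.png

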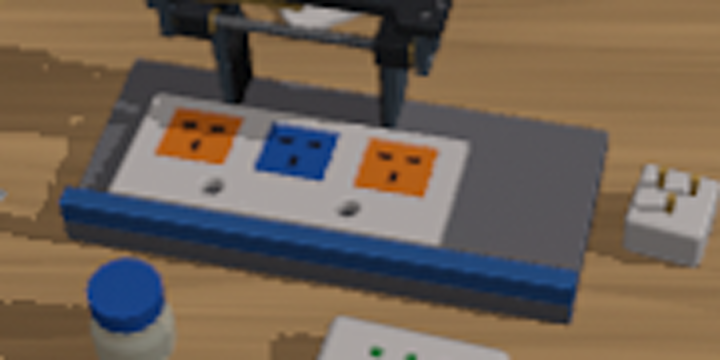

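The plate now lies squarely along the blue ledge (scene crop, far edge hidden behind the ledge from (110,190) to (440,245)). Contact with the ledge gave 8.5 N, with the tip 16 mm ahead of the TCP. Next I'll push +y at the -y end with the fingers part closed.

```bash
python3 - <<'E'
from h import *
t=arm.get_calibration("top");print("driver tip F",F(onz(t,[(457,237),(488,258)],.006))*1e3)
arm.move_l(W(-.072,-.027,.023),feed=.08)
arm.move_l(W(-.072,-.027,.08),feed=.2)
arm.grip(.04)
R=rot(ex)
arm.move_to(W(0,-.151,.07),R)
arm.move_l(W(0,-.151,.023),feed=.08)
print(arm.current_t(),arm.current_width())
x=push((0,-.151),(0,1),13,.002,.023,9)
for n in("top","scene"): cv2.imwrite(f"pics/{n}2.png",arm.snapshot(n)[:,:,::-1])
b=cv2.imread("pics/scene2.png")[205:295,205:385]
cv2.imwrite("pics/s2.png",cv2.resize(b,None,fx=4,fy=4,interpolation=2))
E
```

```text
driver tip F [[  46.18924326 -202.82080945]
 [  14.13867003 -279.90056763]]
11.5583 0.03998382748803528
([0.0, -149.0], np.float64(0.3), np.float64(-1.6), np.float64(-0.9))
([0.0, -147.0], np.float64(-0.7), np.float64(-1.1), np.float64(-1.7))
([0.0, -145.0], np.float64(-0.1), np.float64(-0.4), np.float64(0.1))
([0.0, -143.0], np.float64(-0.5), np.float64(-1.6), np.float64(-0.6))
([0.0, -141.0], np.float64(0.8), np.float64(-0.3), np.float64(-0.6))
([0.0, -139.0], np.float64(-0.9), np.float64(-0.5), np.float64(-1.0))
([0.0, -137.0], np.float64(-1.1), np.float64(-0.4), np.float64(-1.3))
([0.0, -135.0], np.float64(-0.5), np.float64(-0.5), np.float64(-1.5))
([0.0, -133.0], np.float64(-0.5), np.float64(-0.4), np.float64(-1.2))
([0.0, -131.0], np.float64(-0.5), np.float64(-0.5), np.float64(-1.3))
([0.0, -129.0], np.float64(-1.2), np.float64(-1.5), np.float64(-0.8))
([0.0, -127.0], np.float64(-0.4), np.float64(-1.0), np.float64(-0.3))
([0.0, -125.0], np.float64(-0.1), np.float64(-2.0), np.float64(-1.8))
t 14.8083
```

View pics/s2.png

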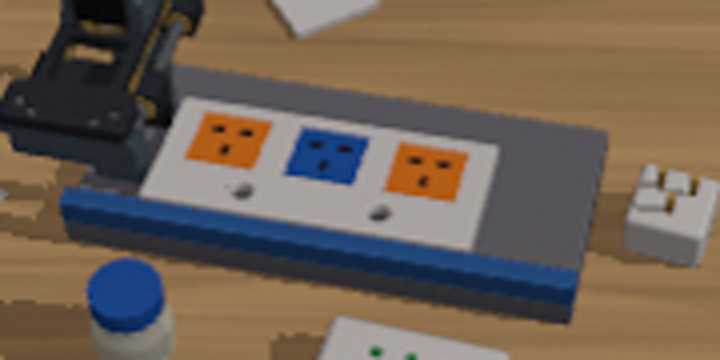

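The plate has moved along the ledge (scene crop, right edge from (468) to about (497)) and still touches it. I'll push on in 1 mm steps until the pins stop it.

```bash
python3 - <<'E'
from h import *
x=push((0,-.125),(0,1),13,.001,.023,6.5)
for n in("top","scene"): cv2.imwrite(f"pics/{n}3.png",arm.snapshot(n)[:,:,::-1])
b=cv2.imread("pics/scene3.png")[205:295,205:385]
cv2.imwrite("pics/s3.png",cv2.resize(b,None,fx=4,fy=4,interpolation=2))
E
```

```text
([0.0, -124.0], np.float64(2.0), np.float64(-0.1), np.float64(-0.2))
([0.0, -123.0], np.float64(1.3), np.float64(-0.6), np.float64(-0.1))
([0.0, -122.0], np.float64(1.7), np.float64(-0.3), np.float64(0.6))
([0.0, -121.0], np.float64(1.3), np.float64(-0.5), np.float64(-0.2))
([0.0, -120.0], np.float64(1.3), np.float64(0.1), np.float64(0.8))
([0.0, -119.0], np.float64(1.8), np.float64(-0.1), np.float64(0.9))
([0.0, -118.0], np.float64(1.1), np.float64(-1.2), np.float64(0.6))
([0.0, -117.0], np.float64(1.4), np.float64(-0.6), np.float64(0.2))
([0.0, -116.0], np.float64(1.0), np.float64(-1.5), np.float64(-0.5))
([0.0, -115.0], np.float64(0.7), np.float64(-0.9), np.float64(1.3))
([0.0, -114.0], np.float64(1.3), np.float64(-1.0), np.float64(0.7))
([0.0, -113.0], np.float64(-0.5), np.float64(-7.7), np.float64(1.1))
t 17.9083
```

View pics/s3.png

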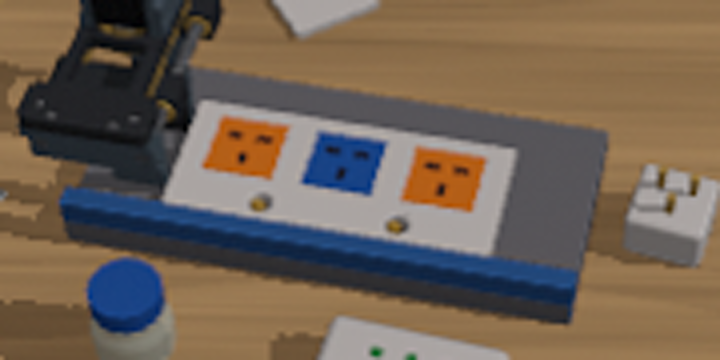

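Both brass pins now show in the holes (260,203) and (397,225). The pin stop gave 7.7 N, so the plate has dropped on. I'll retreat and check.

```bash
python3 - <<'E'
from h import *
arm.move_l(W(0,-.122,.023),feed=.08)
arm.move_l(W(0,-.122,.12),feed=.2)
arm.move_to(W(-.15,-.16,.25),rot(ex))
print(arm.current_t(),arm.current_force())
ims={}
for n in("top","scene"):
    im=arm.snapshot(n);ims[n]=im;cv2.imwrite(f"pics/{n}4.png",im[:,:,::-1])
a=cv2.resize(ims["top"][180:300,280:460,::-1],(540,360),interpolation=2);b=cv2.resize(ims["scene"][205:295,205:385,::-1],(540,270),interpolation=2)
cv2.imwrite("pics/b4.png",cv2.resize(np.vstack([a,b]),None,fx=.95,fy=.95))
t=arm.get_calibration("top");s=arm.get_calibration("scene")
for n,c in(("top",t),("scene",s)):
    m=masks(ims[n]);
    x0,y0,x1,y1=(280,180,460,300) if n=="top" else (200,200,400,300)
    for k in("orange","blue","white"):
        for q in cv2.findContours(m[k][y0:y1,x0:x1],0,2)[0]:
            if cv2.contourArea(q)<150: continue
            r=cv2.minAreaRect(q);p=np.add(r[0],[x0,y0]);print(n,k,F(onz(c,[p],.028))[0].round(4)*1e3,cv2.contourArea(q))
# motion of other things
d=cv2.absdiff(ims["top"],cv2.imread("pics/top0.png")[:,:,::-1]).max(2)
for nm,(x,y,r) in dict(plug=(271,229,16),rep=(348,150,50),jar=(417,189,14),driver=(490,258,35)).items():
    print(nm,int((d[y-r:y+r,x-r:x+r]>40).sum()))
E
```

```text
19.7333 [ 0.27520712  0.31631466 -0.08210735]
top orange [-11.8 -60. ] 264.0
top orange [-11.9  64.4] 262.5
top blue [-11.9   2.3] 266.5
top blue [53.6 -0.3] 254.5
top blue [130.4 -91.9] 219.0
top white [0.8 2.3] 3567.5
top white [103.2  74.2] 232.5
scene orange [-10.   63.9] 191.0
scene orange [ -9.8 -60.4] 180.5
scene blue [113.4 -96.7] 245.5
scene blue [55.1  2.3] 934.0
scene blue [-9.9  1.6] 193.0
scene white [114.5  72.4] 473.0
scene white [0.2 1. ] 2047.0
scene white [-139.5  -47.5] 211.0
plug 0
rep 0
jar 0
driver 1288
```

View pics/b4.png

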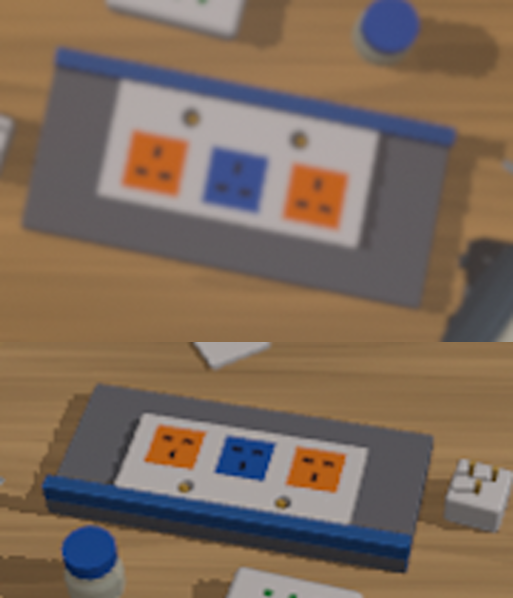

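Brass pin tops are centred in both holes, and the plate lies flat by the ledge. In the fixture frame its centre is about (0.5, 1.7) mm, mid-way between the two views, and the clearance against the pins cannot exceed 2 mm. The driver difference comes from the arm hiding it in the top view, so I'll check the driver in the scene view and then hand in.

```bash
python3 - <<'E'
from h import *
arm.move_l(np.array(arm.current_ee_pos())+[-.06,0.10,.05],feed=.2)
for n,b in(("scene",(145,218,215,262)),("top",(452,228,530,285))):
    im=arm.snapshot(n);o=cv2.imread(f"pics/{n}0.png")[:,:,::-1]
    x0,y0,x1,y1=b
    for i in(o,im):
        m=masks(i.copy())["orange"][y0:y1,x0:x1];p=np.argwhere(m>0);print(n,len(p),p.mean(0).round(1) if len(p) else None)
    if n=="scene":
        for a in(o,im):
            q=[r for r in cv2.findContours(masks(a.copy())["white"],0,2)[0] if cv2.contourArea(r)>150]
            print([ (np.round(cv2.minAreaRect(r)[0],1).tolist()) for r in q if 260<cv2.minAreaRect(r)[0][0]<390])
print(arm.current_t(),arm.current_dq());arm.sign_off()
E
```

```text
scene 178 [13.5 23.7]
scene 173 [13.4 23.7]
[[313.0, 343.5], [306.0, 301.0], [278.6, 242.2], [278.7, 194.4], [326.8, 128.0], [350.7, 18.0]]
[[306.0, 301.0], [289.2, 248.7], [278.6, 194.3], [341.2, 128.3]]
top 348 [39.6 52.7]
top 340 [39.6 52.7]
20.7167 [-0.27145733  0.12373367  0.12935412  0.00283046  0.2147869   0.06951203]
the job is handed in; nothing more can be done
```

I nudged the plate home and handed the job in at about 20.7 s. I pushed it +x with both open fingertips until it met the ledge, where the force reached 8.5 N. Then I pushed it +y along the ledge from its -y end until both holes dropped over the pins, where the pins stopped it at 7.7 N. I then drew the hand clear.

**Plate:**
- Both brass pins show in their holes in both views, and the plate lies along the ledge.
- Its centre measures within about 1 mm of home in x and about 1–2.3 mm in y. It rests against the pin stop, where the hole clearance allows 2 mm at most.
- I judged flatness only from the pictures: the pins showing through, and the two views agreeing to about 2 mm at the flat height. That 2 mm is the same offset I saw between the cameras before.

**Other things:** The plug, repeater and jar showed no change in the top view. The first comparison flagged the screwdriver, but the arm was only hiding it. After I moved the arm away, its orange handle was within 0.1 px of where it started in both views.

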